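Bring a warped fan wheel's high spot to the pointer

ROBOT

A 6-joint arm with a two-finger parallel gripper is mounted at the origin on the work surface. World frame = base frame: x ahead of the robot, y to its left, z up, the work surface at z = 0. Lengths are in m, angles in degrees, forces in N, time in s.
With the tool pointing down it reaches from about 0.25 to 0.725 m from the base axis. Payload 9.7 kg.
Tool frame: the origin (TCP) lies midway between the tips of the shut fingers; the grasp point (between the pads) lies 19 mm behind it; z points along the fingers, y is the direction in which the jaws open and shut (so a half turn about z gives the same grasp; the last joint's range is limited). The gripper opens to 85 mm and grips with 20 to 120 N. Pads are 22 mm wide; open, the fingers measure 114 mm over their backs; the gripper's body (76 mm by 85 mm) begins 54 mm behind the grasp point. The pads swing forward as they close: fully open they stand 13 mm farther back than shut.
Start: joints at [63.942, 4.979, 10.078, 95.1, 0, 90], TCP at [0.242, 0.494, 0.231] pointing down, gripper open.
Joint ranges: [-179.16, 179.16], [-48.56, 103.87], [-65.8, 70.77], [-126.05, 130.52], [-82.76, 87.17], [-180, 180]. Speed limits (degrees/s): [127.2, 127.2, 147.25, 180, 180, 180].

INTERFACE

Orientations are given as [roll, pitch, yaw] about the fixed x, y, z axes, in that order (R = Rz(yaw) Ry(pitch) Rx(roll)).
In Python, from workcell import get_obs, camera, get_calibration, job_done gives the robot as it stands.
- The arm moves only by the tool play_rows, never from a script. Its argument "commands" is text: rows parted by semicolons, each of 5 numbers parted by spaces: the opening, from 0 (shut) to 1 (fully open), then the shift along the world's x, y, z in mm, then the turn about the world's z in degrees. A call has 1 to 10 rows; each row is the pose to reach, as a shift and turn from the pose commanded when the call began; what a row does not reach only later rows make up. A row lasts 1/12 s, in which the tool goes at most 41.7 mm and 7.16 degrees, less where a joint would pass 70% of its speed; a pose out of reach is approached as far as the arm can. A call with a gripper value outside its range is refused whole. The fingers move at their own pace and stop on an object; "force" is the grip in N (left out, the last holds). Time passes only in rows, so rows that repeat a pose let the fingers close. It gives the time, the measured TCP pose, the force and the opening at its end, in the units of the state.
- get_obs(): the state, without advancing time (a new reading comes with each control period).
- camera(name): name is "side" or "top" or "wrist"; returns the picture (480x640x3 uint8, red, green, blue); there is no depth.
- get_calibration(name): a dict with "fx", "fy", "cx", "cy" (pixels), "eye" and "attitude" of the camera in the world; the wrist camera has in their place "mount" (4x4, takes a point from camera to tool coordinates, whose origin is the TCP and whose axes are the flange's). Camera axes: x right, y down, z forward; pixel columns grow to the right and rows downward; lengths in m; the calibration is good to about 2 mm. A picture is of the moment at which its call begins: read the wrist's pose just before it. get_calibration takes no time and is no camera call.
- job_done(): hands the job in, once; it reports no verdict.
The state is a dict: "time": time; "q": joint angles; "qd": joint speeds; "joint_efforts": joint torques, N m; "ee_pos": TCP position; "tcp_rot": TCP orientation; "wrist_force": force on the tool from outside, world axes, zero at the start; "torque": the same for the moment, N m; "opening": finger opening in m.
Only numpy, scipy, OpenCV 4.12 (cv2) and the standard library are available. Lean on these libraries where they do the work, as an engineer would, in place of code of your own. Each camera call takes 0.05 s, during which the arm holds its last target.

TASK

Two warped cooling-fan wheels sit on run-out stands on this computer-repair bench. Slowly turn the one with the orange hub by its upright green drive pin (always slower than half a turn a second) until its high spot, the white bulge in the black rim, stands right at the stand's red pointer, and leave it still there. Do not turn the wheel with the blue hub.

Things in the scene. Friction and masses are not known exactly. Their poses are not given: they have to be found in the camera images.
- fan_wheel: Fan wheel to set: orange hub, black rim 140 mm across, lying flat 55-78 mm above the bench; turns endlessly either way on a vertical spindle of a fixed dark stand, light friction (0.03 N m) holds it where left. Origin on the axis, 50 mm up; z up. Its +x, turning with it, points to the middle of the high spot: a white rim bulge 60 mm long, crest 80 mm from the axis. Pin 128.6 deg ccw of it.
- drive_pin (a point): Middle of the green sleeve on the orange-hubbed wheel's drive pin, 105 mm above the bench, 45 mm from the spindle axis. Sleeve: upright, 16 mm diameter, 84 to 124 mm above the bench; it spins freely on the pin, so a gripper can hold it from above and carry it round the axis without turning itself. All else on the stand is below 90 mm.
- pointer_tip (a point): Tip of the red fixed pointer of the orange-hubbed wheel's stand: a level cone 14 mm thick aimed at the spindle axis from outside the rim; tip 84 mm from the axis, 66 mm above the bench, just clear of the bulge. A steel post 124 mm from the axis carries it.
- other_pin (a point): Middle of the green sleeve on the drive pin of the other, blue-hubbed wheel (stand and wheel of the same kind and size), 105 mm above the bench. Leave that wheel alone.

How it is judged (in metres and radians):
At the end, for the whole second after the job is handed in: The middle of the orange-hubbed wheel's high spot stands at its red pointer, within 17 mm along the rim (about 11.5 degrees) to either side, and the wheel is still (x of pointer_tip in the frame of fan_wheel above 0 m and y of pointer_tip in the frame of fan_wheel between -0.017 and 0.017 m and angular speed of fan_wheel below 0.1 rad/s); the robot touches nothing.
It fails at once if the orange-hubbed wheel turns faster than half a turn a second (angular speed of fan_wheel above 3.14 rad/s).
It fails at once if the blue-hubbed wheel is turned (its drive pin moves more than 15 mm) (distance of other_pin from where it was at the start of the episode above 0.015 m).
It also fails if it takes over 42 s, if anything falls off the work surface, if the arm or the gripper's body presses on something with over 40 N, if the wrist force passes 120 N, or if a joint passes its speed limit or range.

## Working session

There is one attempt and no reset: what is moved stays moved. The work goes in short steps, Python scripts to look and compute and a tool call to move; the robot and the scene stay as the last step left them, time stands still between calls to the robot, and variables do not carry over. Pictures are saved under pics/ and viewed, and the job is handed in when it is done.

Besides the shell and the picture viewer there is one more tool, called after ">>>" by a JSON object that holds its "method" and its "body", one argument or row to a line. play_rows: Moves the arm, as the interface text tells. Its arguments: {"type":"object","properties":{"commands":{"type":"string"},"force":{"type":"number"}},"required":["commands"]}

```bash
mkdir -p pics; python3 - <<'E'
from workcell import *
import cv2
o=get_obs();print(o)
for n in("top","side"):
    im=camera(n);cv2.imwrite(f"pics/{n}0.png",im[:,:,::-1]);print(n,get_calibration(n))
print(get_calibration("wrist"))
E
```

```text
{'time': 0.0, 'q': array([ 6.39423128e+01,  5.01185892e+00,  1.00345321e+01,  9.51012280e+01,
       -2.05913904e-03,  9.00002594e+01]), 'qd': array([ 0.01286933,  0.09879161, -0.08120205,  0.0033397 , -0.07952442,
        0.01425426]), 'joint_efforts': array([ 3.91399866e-03, -5.20391071e+01,  4.64793599e+01,  1.67083705e-02,
        2.33581732e-04,  6.83754067e-07]), 'ee_pos': array([0.24150527, 0.49387315, 0.2305765 ]), 'tcp_rot': array([-1.79921445e+02,  2.05949282e-03,  1.53942056e+02]), 'wrist_force': array([0.46540711, 0.15801672, 0.10719469]), 'torque': array([0.03684813, 0.00915703, 0.07576435]), 'opening': 0.08517906702475789}
top {'fx': 432.9777960927314, 'fy': 432.9777960927314, 'cx': 321.71054564462014, 'cy': 247.51598359672477, 'eye': array([0.45946633, 0.01520569, 0.75403672]), 'attitude': array([-169.22881612,   -0.45323156,  -91.25433385])}
side {'fx': 437.63009511574444, 'fy': 437.63009511574444, 'cx': 317.01792207694626, 'cy': 248.3629122138635, 'eye': array([0.45049792, 0.42323372, 0.58070915]), 'attitude': array([-135.80301079,    1.11069541, -164.164315  ])}
{'fx': 341.0577922811118, 'fy': 341.0577922811118, 'cx': 321.79276428073933, 'cy': 234.52897435397793, 'mount': array([[-1.69139567e-04, -9.59404706e-01, -2.82032943e-01,
         7.20717094e-02],
       [ 9.99999332e-01,  1.60189798e-04, -1.14464040e-03,
        -1.94740233e-04],
       [ 1.14335218e-03, -2.82032948e-01,  9.59404038e-01,
        -1.43404887e-01],
       [ 0.00000000e+00,  0.00000000e+00,  0.00000000e+00,
         1.00000000e+00]])}
```

View pics/top0.png

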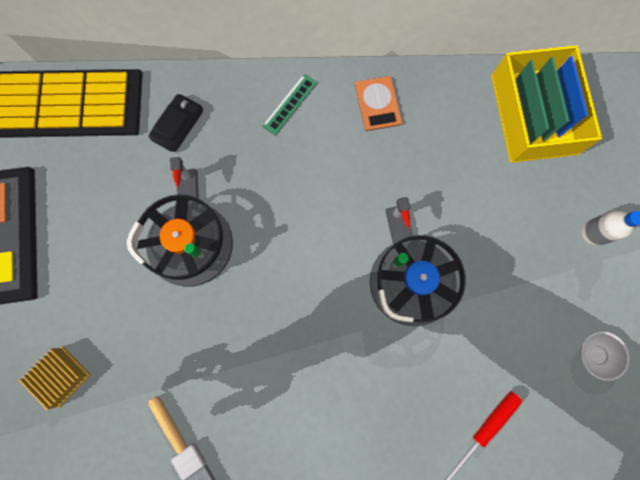

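View pics/side0.png

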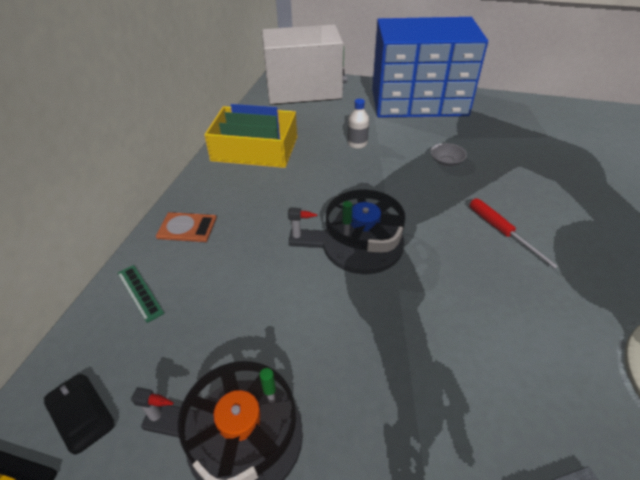

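Top view: the orange hub is at about (177,235), green sleeve (191,249), red pointer tip (177,187) and white bulge (135,243). The blue wheel is at (423,278). Next I'll measure these.

```bash
cat > h.py <<'E'
import numpy as np,cv2
from scipy.spatial.transform import Rotation as R
from workcell import *
def cam(n,o=None):
    c=get_calibration(n)
    if n=="wrist":
        T=R.from_euler('xyz',o['tcp_rot'],degrees=True).as_matrix();M=c['mount']
        return c,np.array(o['ee_pos'])+T@M[:3,3],T@M[:3,:3]
    return c,np.array(c['eye']),R.from_euler('xyz',c['attitude'],degrees=True).as_matrix()
def ray(k,px):
    c,e,A=k
    return A@np.array([(px[0]-c['cx'])/c['fx'],(px[1]-c['cy'])/c['fy'],1])
def onplane(k,px,z):
    d=ray(k,px);return k[1]+d*(z-k[1][2])/d[2]
def proj(k,p):
    c,e,A=k;v=A.T@(np.array(p)-e);return np.array([c['fx']*v[0]/v[2]+c['cx'],c['fy']*v[1]/v[2]+c['cy']])
def tri(k1,p1,k2,p2):
    d1=ray(k1,p1);d2=ray(k2,p2)
    s=np.linalg.lstsq(np.c_[d1,-d2],k2[1]-k1[1],rcond=None)[0]
    a=k1[1]+s[0]*d1;b=k2[1]+s[1]*d2
    return (a+b)/2,np.linalg.norm(a-b)
def blobs(im,lo,hi,amin=15):
    h=cv2.cvtColor(im,cv2.COLOR_RGB2HSV)
    m=cv2.inRange(h,lo,hi)
    n,l,s,c=cv2.connectedComponentsWithStats(m)
    return [(c[i].round(1),s[i]) for i in range(1,n) if s[i][4]>=amin],l
COL=dict(orange=((6,180,120),(16,255,255)),green=((55,150,50),(75,255,255)),red=((0,180,90),(4,255,255)),white=((0,0,150),(40,50,255)))
E
python3 - <<'E'
from h import *
for n in("top","side"):
    im=cv2.imread(f"pics/{n}0.png")[:,:,::-1].copy()
    for k,(a,b) in COL.items():
        print(n,k)
        for c,s in blobs(im,a,b,20)[0]: print("   ",c,s)
E
```

```text
top orange
    [176.1 234.8] [159 218  35  36 839]
top green
    [192.1 249.8] [185 244  15  13 135]
    [401.4 258.9] [395 253  14  13 129]
top red
    [176.7 176.2] [174 170   7  17  78]
    [405.6 216.9] [401 210   9  18  89]
    [497.6 418.5] [474 392  48  55 946]
top white
    [328.1  25.5] [    0     0   640    62 32651]
    [375.7  87.5] [364  84  26  12  34]
    [614.5 226.2] [599 212  35  28 683]
    [133.1 243.4] [126 222  18  42 248]
    [586.1 236.5] [581 225  17  21  90]
    [392.1 309.5] [379 290  34  32 222]
    [156.6 421. ] [148 405  19  33  33]
side orange
    [236.3 414.4] [ 214  391   45   49 1616]
side green
    [347.2 204.5] [344 202   8   6  31]
    [267.  380.2] [260 368  14  26 272]
side red
    [491.8 216.1] [471 199  44  37 504]
    [306.3 214.1] [301 212  14   5  52]
    [158.4 400.5] [149 395  23  11 172]
side white
    [607.3   1.3] [555   0  85   5 262]
    [303.3  61.5] [ 263   21   81   81 5385]
    [550.7  75. ] [540  67  22  16 101]
    [535.9  84.4] [534  81   6  10  20]
    [548.6  84.1] [546  81   7   8  28]
    [359.3 119.5] [351 110  18  19 205]
    [358.5 145.2] [353 144  12   4  33]
    [635.1 359.7] [630 340  10  47 343]
    [203.2 471.9] [194 462  24  18 148]
    [245.5 475.1] [228 467  28  13 178]
```

```bash
python3 - <<'E'
from h import *
t=cam("top");s=cam("side")
hub,e=tri(t,(176.1,234.8),s,(236.3,414.4));print("hub",hub,e)
pin,e2=tri(t,(192.1,249.8),s,(267,380.2));print("pin",pin,e2)
tip,e3=tri(t,(177.3,187),s,(173,403));print("tip",tip,e3, onplane(t,(177.3,187),.066),onplane(s,(173,403),.066))
ob=onplane(t,(401.4,258.9),.115);print("other",ob)
print("blue hub",onplane(t,(423,278),.08))
print("bulge",onplane(t,(131,243.4),.068))
C=hub[:2]
for n,p in dict(pin=pin,tip=tip,bulge=onplane(t,(132,243.4),.07)).items():
    d=p[:2]-C;print(n,np.hypot(*d),np.degrees(np.arctan2(d[1],d[0])))
E
```

```text
hub [0.61326233 0.23990878 0.07355176] 0.0020474687370691386
pin [0.58311749 0.20418254 0.10618401] 0.00011790595383882481
tip [0.69691719 0.24417206 0.06473594] 0.001295882798991772 [0.69715435 0.24394576 0.066     ] [0.69560978 0.24458111 0.066     ]
other [ 0.56112258 -0.11141655  0.115     ]
blue hub [ 0.53571217 -0.15052853  0.08      ]
bulge [0.6028359  0.31379024 0.068     ]
pin 0.046744792845996065 -130.15678523364275
tip 0.08376341492391107 2.917425999782408
bulge 0.07223509345081358 98.66031914822545
```

Bulge at about 101°, pointer at about 3° and pin at about -130°. The pin has to go about 98° clockwise, round the robot's side of the wheel. I'll approach above the pin with the jaws about radial, so closing doesn't spin the wheel.

>>> {"method": "play_rows", "body": {
  "commands": "1 30 -26 0 -2;1 64 -54 0 -5;1 95 -81 0 -8;1 127 -108 -10 -11;1 158 -135 -20 -14;1 190 -162 -30 -14;1 222 -188 -30 -14;1 252 -214 -30 -14;1 280 -238 -30 -14;1 300 -255 -30 -14",
  "force": 20
}}

```text
time: 0.93
ee_pos: [0.5436, 0.2364, 0.2005]
tcp_rot: [-179.9, 0.0, 139.8]
wrist_force: [0.1, 0.3, -0.3]
opening: 0.0852
```

```bash
python3 - <<'E'
from h import *
o=get_obs();print(o['ee_pos'],o['tcp_rot'],o['opening'],o['time'])
im=camera("wrist");cv2.imwrite("pics/w1.png",im[:,:,::-1])
k=cam("wrist",o)
for c in COL: print(c,[(list(a),list(b)) for a,b in blobs(im,*COL[c],60)[0]])
for p in ((.6133,.2399,.0736),(.583,.204,.106),(.6967,.2442,.066)): print(proj(k,p))
E
```

```text
[0.54359825 0.23635472 0.20053692] [-1.79947336e+02  6.03350392e-03  1.39837869e+02] 0.08523382471355186 0.9333
orange [([np.float64(376.1), np.float64(282.6)], [np.int32(345), np.int32(250), np.int32(64), np.int32(65), np.int32(2973)])]
green [([np.float64(323.1), np.float64(300.5)], [np.int32(313), np.int32(280), np.int32(21), np.int32(40), np.int32(689)])]
red []
white [([np.float64(429.9), np.float64(219.6)], [np.int32(392), np.int32(199), np.int32(66), np.int32(60), np.int32(887)]), ([np.float64(12.7), np.float64(389.5)], [np.int32(0), np.int32(379), np.int32(32), np.int32(23), np.int32(352)]), ([np.float64(535.5), np.float64(470.7)], [np.int32(502), np.int32(454), np.int32(59), np.int32(26), np.int32(799)])]
[377.92297583 282.88134193]
[323.5283838  300.41757364]
[434.79265481 339.55181875]
```

View pics/w1.png

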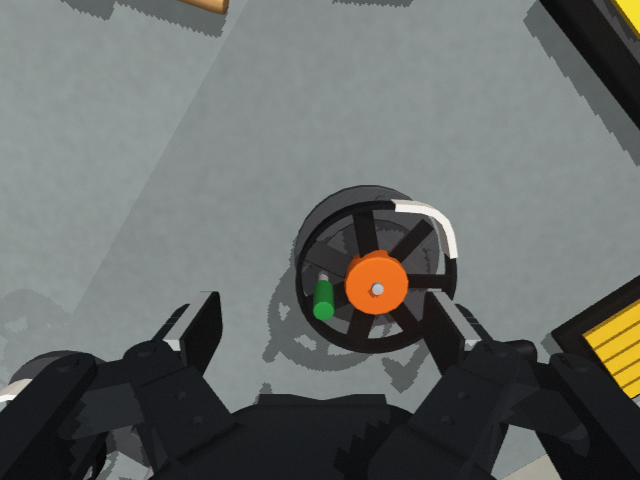

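The wrist view agrees with the estimate to about 2 px: sleeve (323,300), hub (376,283).

>>> {"method": "play_rows", "body": {
  "commands": "1 20 -17 0 0;1 40 -34 0 0;1 41 -35 -15 0;1 41 -35 -30 0;1 41 -35 -30 0;1 41 -35 -30 0;1 41 -35 -30 0"
}}

```text
time: 1.57
ee_pos: [0.5825, 0.2043, 0.172]
tcp_rot: [180.0, 0.0, 140.0]
wrist_force: [-0.1, -0.3, 0.3]
opening: 0.0853
```

```bash
python3 - <<'E'
from h import *
o=get_obs();print(o['ee_pos'],o['tcp_rot'],o['opening'],o['time'])
im=camera("wrist");cv2.imwrite("pics/w2.png",im[:,:,::-1])
k=cam("wrist",o)
print([(list(a),list(b)) for a,b in blobs(im,*COL['green'],60)[0]],proj(k,(.583,.204,.124)),proj(k,(.583,.204,.106)))
E
```

```text
[0.58246197 0.20434949 0.17196039] [1.79985524e+02 7.21036742e-03 1.39963051e+02] 0.08526231325158015 1.5667
[([np.float64(322.1), np.float64(251.1)], [np.int32(310), np.int32(231), np.int32(26), np.int32(40), np.int32(838)])] [322.74397455 260.71074146] [322.69322555 250.83590285]
```

View pics/w2.png

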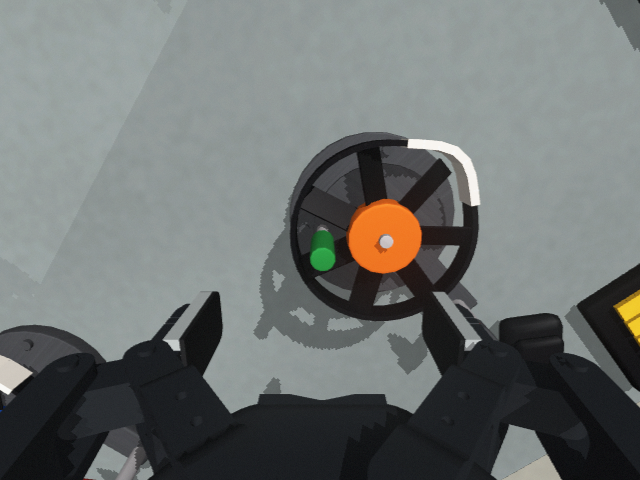

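Sleeve is centred between the jaws at about (322,251). Descending, then closing in stages.

>>> {"method": "play_rows", "body": {
  "commands": "1 0 0 -20 0;1 0 0 -45 0;1 0 0 -66 0;1 0 0 -75 0;0.8 0 0 -75 0;0.6 0 0 -75 0;0.5 0 0 -75 0;0.4 0 0 -75 0;0.35 0 0 -75 0;0.3 0 0 -75 0"
}}

```text
time: 2.45
ee_pos: [0.583, 0.2042, 0.0972]
tcp_rot: [179.9, 0.0, 139.9]
wrist_force: [-0.4, 0.6, -0.3]
opening: 0.0254
```

>>> {"method": "play_rows", "body": {
  "commands": "0.27 0 0 0 0;0.24 0 0 0 0;0.22 0 0 0 0;0.2 0 0 0 0;0.18 0 0 0 0;0.16 0 0 0 0;0.13 0 0 0 0;0.1 0 0 0 0;0.1 0 0 0 0;0.1 0 0 0 0"
}}

```text
time: 3.28
ee_pos: [0.5828, 0.2043, 0.0964]
tcp_rot: [180.0, 0.0, 139.9]
wrist_force: [2.2, 2.5, 0.1]
opening: 0.0154
```

```bash
python3 - <<'E'
from h import *
o=get_obs();print(o['ee_pos'],o['tcp_rot'],o['opening'],o['time'],o['wrist_force'])
im=camera("wrist");cv2.imwrite("pics/w3.png",im[:,:,::-1])
p=np.array([.583,.2043]);C=np.array([.6123,.2393])
print(C-p,np.hypot(*(C-p)))
a0=np.arctan2(*(p-C)[::-1])
for d in range(0,100,7):
    a=a0-np.radians(d);q=C+np.hypot(*(p-C))*np.array([np.cos(a),np.sin(a)])-p
    print(d,(q*1000).round(1))
E
```

```text
[0.58276077 0.20427994 0.09638068] [1.79968112e+02 3.05172080e-03 1.39947386e+02] 0.01541062937359536 3.2833 [2.24454058 2.47324835 0.11432624]
[0.0293 0.035 ] 0.045645262623847396
0 [0. 0.]
7 [-4.   3.8]
14 [-7.6  8.1]
21 [-10.6  12.8]
28 [-13.   17.9]
35 [-14.8  23.1]
42 [-15.9  28.6]
49 [-16.3  34.2]
56 [-16.1  39.7]
63 [-15.2  45.2]
70 [-13.6  50.6]
77 [-11.4  55.7]
84 [-8.6 60.5]
91 [-5.2 64.9]
98 [-1.3 68.9]
```

View pics/w3.png

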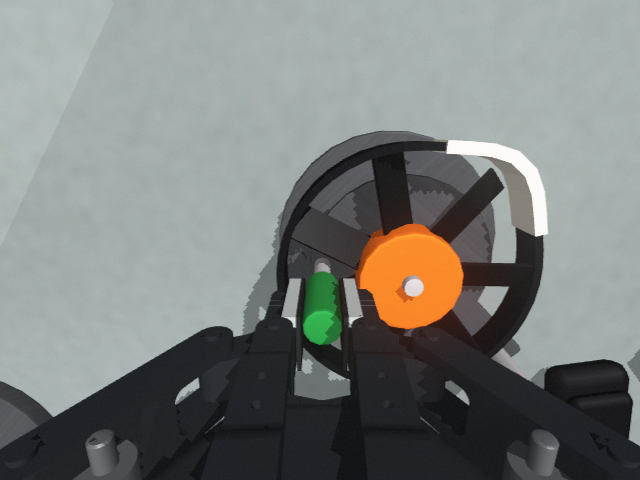

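The sleeve is held between the pads (opening 15 mm, about 3 N on the wrist). Carrying it round slowly.

>>> {"method": "play_rows", "body": {
  "commands": "0.1 -2 1.8 0 0;0.1 -4 3.8 0 0;0.1 -5.9 5.9 0 0;0.1 -7.6 8.1 0 0;0.1 -9.2 10.4 0 0;0.1 -10.6 12.8 0 0;0.1 -11.9 15.3 0 0;0.1 -13 17.9 0 0;0.1 -14 20.5 0 0;0.1 -14.8 23.1 0 0"
}}

```text
time: 4.17
ee_pos: [0.5686, 0.2273, 0.0964]
tcp_rot: [179.9, 0.1, 139.9]
wrist_force: [9.0, 1.4, -2.5]
opening: 0.015
```

>>> {"method": "play_rows", "body": {
  "commands": "0.1 0.2 2.7 0 0;0.1 0 5.5 0 0;0.1 -0.2 8.3 0 0;0.1 -0.3 11.1 0 0;0.1 -0.3 13.8 0 0;0.1 0 16.6 0 0;0.1 0.4 19.4 0 0;0.1 0.9 22.1 0 0;0.1 1.6 24.8 0 0;0.1 2.5 27.5 0 0"
}}

```text
time: 5.0
ee_pos: [0.5705, 0.2548, 0.0963]
tcp_rot: [-180.0, 0.0, 139.9]
wrist_force: [4.5, -2.8, 0.8]
opening: 0.0151
```

```bash
python3 - <<'E'
from h import *
o=get_obs();print(o['ee_pos'],o['opening'],o['time'],o['wrist_force'])
for n in("top","wrist"): cv2.imwrite(f"pics/{n}4.png",camera(n)[:,:,::-1])
E
```

```text
[0.57053564 0.2547787  0.09633833] 0.015061484297189906 5.0 [ 4.48248802 -2.83062128  0.81546618]
```

View pics/wrist4.png

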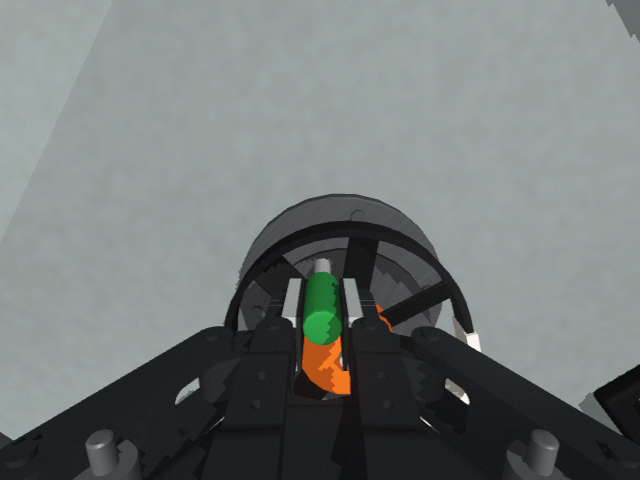

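View pics/top4.png

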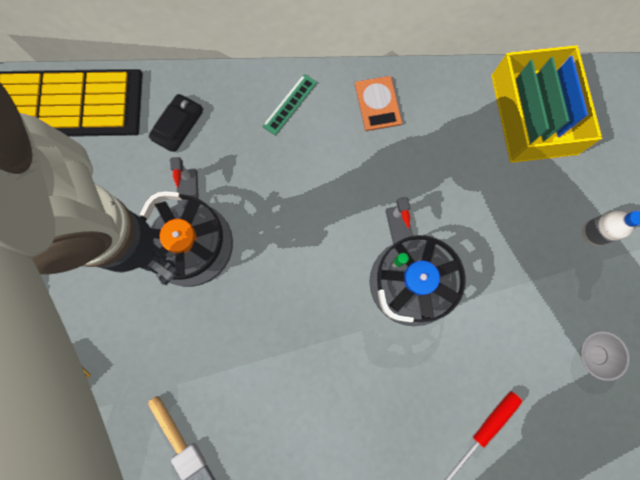

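The wheel follows; the bulge is now at about (158,203), with roughly 28° left. The blue wheel hasn't moved.

>>> {"method": "play_rows", "body": {
  "commands": "0.1 1.1 2.4 0 0;0.1 2.3 4.7 0 0;0.1 3.7 7.1 0 0;0.1 5.2 9.4 0 0;0.1 6.8 11.6 0 0;0.1 8.6 13.8 0 0;0.1 10.5 15.9 0 0;0.1 12.4 17.9 0 0;0.1 12.4 17.9 0 0;0.1 12.4 17.9 0 0"
}}

```text
time: 5.93
ee_pos: [0.5832, 0.2725, 0.0964]
tcp_rot: [-180.0, 0.0, 139.9]
wrist_force: [4.5, -3.9, 2.1]
opening: 0.0149
```

```bash
python3 - <<'E'
from h import *
o=get_obs();print(o['ee_pos'],o['opening'],o['time'],o['wrist_force'])
im=camera("top");cv2.imwrite("pics/top5.png",im[:,:,::-1])
cv2.imwrite("pics/top5c.png",cv2.resize(im[130:300,90:290,::-1],None,fx=3.5,fy=3.5,interpolation=cv2.INTER_CUBIC))
p=np.array(o['ee_pos'])[:2]-[.6125,.2395];print(np.degrees(np.arctan2(p[1],p[0])),np.hypot(*p))
print([(list(a),list(b)) for a,b in blobs(im,*COL['white'],40)[0]])
E
```

```text
[0.58315848 0.27251411 0.0963654 ] 0.014871701800182928 5.9333 [ 4.53994697 -3.91847701  2.13855662]
131.62931155792066 0.04416849670439048
[([np.float64(327.7), np.float64(25.5)], [np.int32(0), np.int32(0), np.int32(640), np.int32(62), np.int32(32731)]), ([np.float64(373.3), np.float64(91.6)], [np.int32(364), np.int32(84), np.int32(26), np.int32(24), np.int32(49)]), ([np.float64(88.8), np.float64(189.7)], [np.int32(77), np.int32(172), np.int32(22), np.int32(38), np.int32(298)]), ([np.float64(31.5), np.float64(189.7)], [np.int32(27), np.int32(180), np.int32(11), np.int32(18), np.int32(92)]), ([np.float64(177.6), np.float64(193.4)], [np.int32(156), np.int32(186), np.int32(43), np.int32(16), np.int32(264)]), ([np.float64(93.5), np.float64(227.8)], [np.int32(66), np.int32(188), np.int32(42), np.int32(65), np.int32(198)]), ([np.float64(614.5), np.float64(226.2)], [np.int32(599), np.int32(212), np.int32(35), np.int32(28), np.int32(686)]), ([np.float64(387.8), np.float64(308.8)], [np.int32(378), np.int32(290), np.int32(34), np.int32(32), np.int32(113)])]
```

View pics/top5c.png

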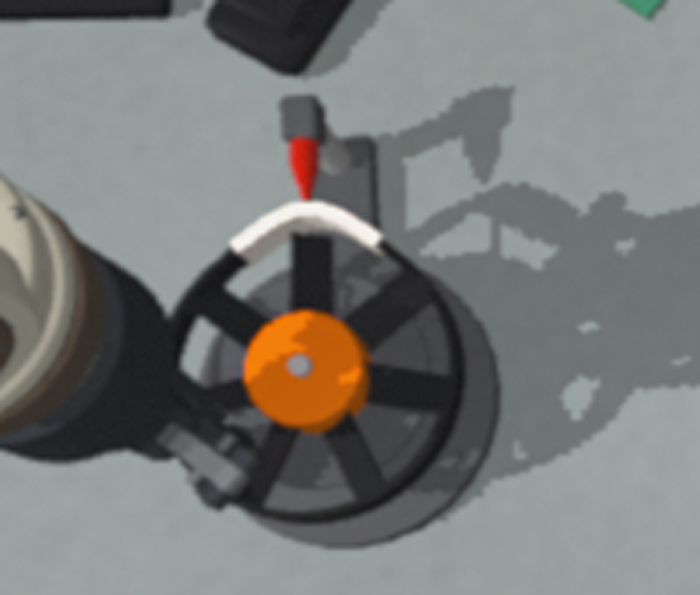

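The bulge spans columns 156-199 (middle 177.5) and the pointer tip is at about 177, so they line up. Releasing gently and rising straight up.

>>> {"method": "play_rows", "body": {
  "commands": "0.17 0 0 0 0;0.19 0 0 0 0;0.21 0 0 0 0;0.23 0 0 0 0;0.26 0 0 0 0;0.3 0 0 0 0;0.35 0 0 0 0;0.4 0 0 0 0;0.45 0 0 0 0;0.45 0 0 0 0"
}}

```text
time: 6.82
ee_pos: [0.5827, 0.2726, 0.0963]
tcp_rot: [-180.0, -0.0, 139.9]
wrist_force: [-1.3, 0.5, 0.4]
opening: 0.0385
```

>>> {"method": "play_rows", "body": {
  "commands": "0.45 0 0 10 0;0.45 0 0 25 0;0.45 0 0 45 0;0.45 0 0 70 0;0.45 0 0 95 0;0.45 -20 10 105 0;0.45 -50 20 105 0;0.45 -80 30 105 0;0.45 -100 30 105 0;0.45 -100 30 105 0"
}}

```text
time: 7.65
ee_pos: [0.4798, 0.3031, 0.2032]
tcp_rot: [179.9, -0.0, 140.1]
wrist_force: [-0.8, -0.6, -0.2]
opening: 0.0385
```

```bash
python3 - <<'E'
from h import *
o=get_obs();print(o['ee_pos'],o['opening'],o['time'],o['wrist_force'])
im=camera("top");cv2.imwrite("pics/top6.png",im[:,:,::-1])
cv2.imwrite("pics/top6c.png",cv2.resize(im[130:300,90:290,::-1],None,fx=3.5,fy=3.5,interpolation=cv2.INTER_CUBIC))
for c in('green','white'):print([(list(a),list(b)) for a,b in blobs(im,*COL[c],40)[0] if 120<a[0]<420 and a[1]>150])
k=cam("top")
for a,b in blobs(im,*COL['green'],40)[0]:
    p=onplane(k,a,.115);d=p[:2]-[.6125,.2395];print(p,np.degrees(np.arctan2(d[1],d[0])))
E
```

```text
[0.4798353  0.30314376 0.2031877 ] 0.03852720107686298 7.65 [-0.79946627 -0.59957201 -0.17919544]
[([np.float64(146.2), np.float64(249.7)], [np.int32(138), np.int32(243), np.int32(19), np.int32(14), np.int32(176)]), ([np.float64(401.4), np.float64(258.9)], [np.int32(394), np.int32(253), np.int32(15), np.int32(13), np.int32(138)])]
[([np.float64(177.5), np.float64(193.4)], [np.int32(156), np.int32(186), np.int32(43), np.int32(16), np.int32(259)]), ([np.float64(385.8), np.float64(307.2)], [np.int32(378), np.int32(290), np.int32(26), np.int32(32), np.int32(101)])]
[0.58292791 0.2701001  0.115     ] 134.0212233048643
[ 0.56112258 -0.11141655  0.115     ] -98.32945111611099
```

View pics/top6c.png

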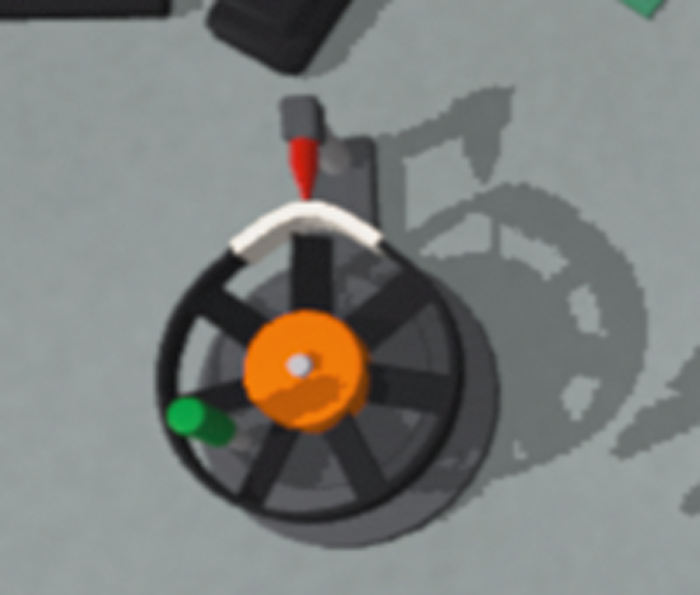

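The bulge is still centred on the pointer (177.5 against 177), the blue wheel's pin is unmoved at (401.4,258.9), and the arm is clear. Handing in.

```bash
python3 -c "
from workcell import *
print(get_obs()['qd'].round(2));print(job_done())"
```

```text
[-1.53  2.29  1.94 -0.94 -0.32 -0.68]
the job is handed in; nothing more can be done
None
```

The orange-hubbed wheel's high spot now stands at its red pointer, and I handed the job in at about 7.7 s. I gripped the green sleeve from above and carried it about 98° clockwise at roughly 0.8 rad/s. Then I let go gently and backed the arm away.

**Alignment:** the last top view after release puts the middle of the bulge at column 177.5 and the pointer tip at about 177. That is roughly 1 mm off, against the 17 mm allowed. The pin angle gave a slightly different answer: about 131.6° from the gripper while holding and 134° from the camera after release, against a target of 131.5°. The 134° assumes the visible green patch sits at 115 mm height, and even taken at face value it is well within the 11.5° tolerance.

**Stillness:** the bulge was at the same pixels before and after release, so letting go did not shift the wheel.

**Other limits:**
- The blue wheel's pin showed no movement between the first and last top views.
- The wrist force read at most about 10 N at the end of any move.
- The arm was clear of everything. It still had about 2°/s of joint motion left from the retreat when I handed in.

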